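# Bring the red-capped spice round to the arrow

### The job

Turn the spice carousel on the kitchen table until the red-capped jar stands right at the white arrow on the carousel's foot, by pushing its wooden arms round with a fingertip. Turn it gently, without touching the jars or the tray; lift nothing, and leave everything else on the table where it is. Finish with the hand clear.

Things in the scene. Friction and masses are not known exactly. Their poses are not given: they have to be found in the camera images.
- stand: fixed black round foot of the spice carousel, 210 mm across and 8 mm thick; origin on the table on the carousel's turning axis (z = 0). Its +x axis points outward along a black tab (50 mm wide, reaching 170 mm from the axis, 8 mm high) that bears a white arrowhead pointing inward at the serving place. The tab lies below the arms, which pass freely over it
- mark (a point): the serving place: the point 60 mm from the turning axis in the arrow's direction, at the height of the tray's floor (26 mm above the table). The stand is fixed, so this point does not turn with the tray
- carousel: the turning part: wooden tray and four dark wooden arms, pointing along its own +x, +y, -x and -y. Origin on the turning axis, 18 mm above the table. Turns about the vertical either way without stops and stays where it is left (friction about 0.12 N m: 1 N at an arm). Upright dividers below the arms part the tray into quarters; the hub's top is 78 mm above the table
- push_end (a point): centre of the ball at the end of the carousel's +x arm, 128 mm from the axis, 60 mm above the table; the other three arms are alike. An arm is a level round bar 12 mm thick ending in an 18 mm ball. Bare, pushable stretch: 100 to 130 mm from the axis, beyond the tray's rim, with only the foot or its tab (8 mm high) below
- tray: the wooden tray itself without the arms (part of the carousel, same origin and axes), 190 mm across, its floor 26 mm above the table, with four shallow ring seats 60 mm from the axis, midway between the arms
- jar_red: loose spice jar with a bright red cap, 42 mm across, 65 mm tall, about 110 g; origin at the centre of its underside. It stands in a seat (8 mm deep) of the carousel, 60 mm from the axis, midway between two arms, and rides round with it; its cap's top is 91 mm above the table. Which jar is in which seat varies. The one to bring to the arrow
- jar_white: loose spice jar with a white cap, 42 mm across, 65 mm tall, about 110 g; origin at the centre of its underside. It stands in a seat (8 mm deep) of the carousel, 60 mm from the axis, midway between two arms, and rides round with it; its cap's top is 91 mm above the table. Which jar is in which seat varies
- jar_green: loose spice jar with a green cap, 42 mm across, 65 mm tall, about 110 g; origin at the centre of its underside. It stands in a seat (8 mm deep) of the carousel, 60 mm from the axis, midway between two arms, and rides round with it; its cap's top is 91 mm above the table. Which jar is in which seat varies
- jar_black: loose spice jar with a black cap, 42 mm across, 65 mm tall, about 110 g; origin at the centre of its underside. It stands in a seat (8 mm deep) of the carousel, 60 mm from the axis, midway between two arms, and rides round with it; its cap's top is 91 mm above the table. Which jar is in which seat varies
- tumbler: loose upturned glass, 68 mm across, 88 mm tall, on the table about 210 to 245 mm from the axis beside the tab on its left as seen looking outward from the axis; origin under its centre. Bystander
- mug: loose white mug, 80 mm across, 90 mm tall; origin under its centre. Bystander on the left
- goblet: loose upturned stemmed glass, 80 mm across, 156 mm tall; origin under its centre. Bystander on the left
- sauce: loose brown sauce bottle with a green cap, 54 mm across, 160 mm tall; origin under its centre. Bystander on the right
- mill: loose dark wooden pepper mill, 54 mm across, 140 mm tall; origin under its centre. Bystander on the right
Things that resemble listed ones, but are neither listed nor needed, are in the scene too. What is meant by the jar_red is not pink or purple, and is the larger of those in its own colour.

How it is judged:
By the outcome, as a careful person would: the job done as asked, in the order asked, and still so for the second after the job is handed in, with the robot touching nothing.
It also fails if it takes over 67 s, if anything falls off the work surface, if the arm or the gripper's body presses on something with over 40 N, if the wrist force passes 120 N, or if a joint passes its speed limit or range.

### The arm

A 6-joint arm with a two-finger parallel gripper is mounted at the origin on the work surface. World frame = base frame: x ahead of the robot, y to its left, z up, the work surface at z = 0. Lengths are in m, angles in rad, forces in N, time in s.
With the tool pointing down it reaches from about 0.35 to 0.85 m from the base axis. Payload 8.1 kg.
Tool frame: the origin (TCP) lies between the finger pads; the fingertips stand 25 mm ahead of it and the grasp point (between the pads) lies 6 mm ahead of it; z points along the fingers, y is the line along which they close (so a half turn about z gives the same grasp; the last joint's range is limited). The gripper opens to 93 mm and grips with 3 to 60 N. Pads are 15 mm wide; open, the fingers measure 128 mm over their backs; the gripper's body (75 mm by 188 mm) begins 65 mm behind the grasp point.
Start: joints at [-1.262, 0.13, 1.488, -0, 1.523, -0.085], TCP at [0.23, -0.554, 0.222] pointing down, gripper open.
Joint ranges: [-2.96, 2.96], [-0.89, 2.26], [0.02, 2.5], [-1.34, 4.48], [0, 2.73], [-2.66, 2.66]. Speed limits (rad/s): [2.39, 2.39, 2.79, 3.14, 3.14, 3.14].

### API

Orientations are given as a rotation vector (axis times angle).
In Python, from plant import robot gives the robot as it stands.
- The arm moves only by the tool arm_command, never from a script. Its argument "increments" is text: rows parted by semicolons, each of 5 numbers parted by spaces: the closure, from 0 (fully open) to 1 (shut), then the shift along the tool's x, y, z in mm, then the turn about the tool's z in rad. A call has 1 to 5 rows; each row is the pose to reach, as a shift and turn from the pose commanded when the call began, along the tool's axes at that moment; what a row does not reach only later rows make up. A row lasts 1/10 s, in which the tool goes at most 50 mm and 8.59 degrees, less where a joint would pass 70% of its speed; a pose out of reach is approached as far as the arm can. A call with a gripper value outside its range is refused whole. The fingers move at their own pace and stop on an object; "grip_force" is the grip in N (left out, the last holds). Time passes only in rows, so rows that repeat a pose let the fingers close. It gives the time, the measured TCP pose, the force, the opening and the grip force at its end, in the units of the state.
- robot.read_state(): the state, without advancing time (a new reading comes with each control period).
- robot.read_camera(name): name is "scene" or "top" or "wrist"; returns the picture (400x640x3 uint8, blue, green, red); there is no depth.
- robot.camera_model(name): a dict with "fx", "fy", "cx", "cy" (pixels), "eye" and "rotation" of the camera in the world. Camera axes: x right, y down, z forward; pixel columns grow to the right and rows downward; lengths in m; the calibration is good to about 2 mm. A picture is of the moment at which its call begins: read the wrist's pose just before it. camera_model takes no time and is no camera call; for the wrist camera it gives the pose at the moment of the call.
- robot.close_job(): hands the job in; it is judged then, once.
The state is a dict: "t": time; "q": joint angles; "dq": joint speeds; "joint_torque": joint torques, N m; "tool_pos": TCP position; "orientation": TCP orientation; "force": force on the tool from outside, world axes, zero at the start; "wrist_torque": the same for the moment, N m; "opening": finger opening in m; "gripper_force": force on a finger pad.
Only numpy, scipy, OpenCV 4.12 (cv2) and the standard library are available. Lean on these libraries where they do the work, as an engineer would, in place of code of your own. Each camera call takes 0.05 s, during which the arm holds its last target. There are 200 camera calls.

## Working session

There is one attempt and no reset: what is moved stays moved. The work goes in short steps, Python scripts to look and compute and a tool call to move; the robot and the scene stay as the last step left them, time stands still between calls to the robot, and variables do not carry over. Pictures are saved under pics/ and viewed, at most 10 in all, crops included, and the job is handed in when it is done.

Besides the shell and the picture viewer there is one more tool, called after ">>>" as name(argument=value, ...), one argument or row to a line, values as JSON. arm_command: Moves the arm, as the interface text tells. Its arguments: {"type":"object","properties":{"increments":{"type":"string"},"grip_force":{"type":"number"}},"required":["increments"]}

```bash
mkdir -p pics; python3 - <<'E'
from plant import robot
import cv2
for n in ("top","scene"):
    cv2.imwrite(f"pics/{n}0.png",robot.read_camera(n)); m=robot.camera_model(n); print(n,m)
s=robot.read_state(); print(s["t"],s["tool_pos"],s["orientation"],s["opening"])
E
```

```text
top {'fx': 475.99059525911247, 'fy': 475.99059525911247, 'cx': 326.7753388715616, 'cy': 196.61948481383487, 'eye': array([3.55929252e-01, 8.02174186e-04, 1.27559210e+00]), 'rotation': array([-2.14164151,  2.11925728, -0.16453791])}
scene {'fx': 368.22460195773533, 'fy': 368.22460195773533, 'cx': 321.5668991451211, 'cy': 205.58516610776297, 'eye': array([1.08080355, 0.62255121, 0.65720155]), 'rotation': array([-0.84654355, -2.42446251,  1.22184703])}
0.1 [ 0.23010005 -0.55356217  0.22100137] [-3.07924154e+00 -6.14303139e-01  2.74654289e-04] 0.09284661555790073
```

View pics/top0.png

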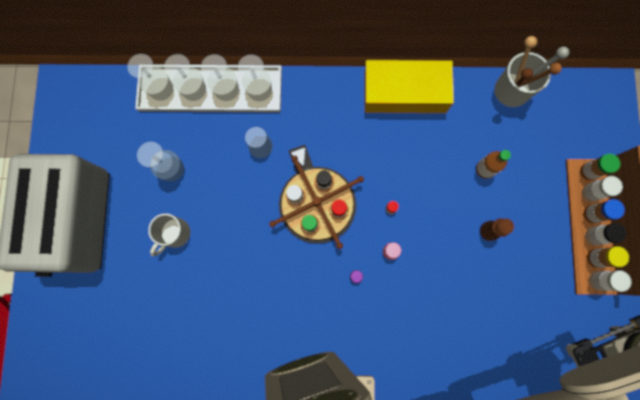

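View pics/scene0.png

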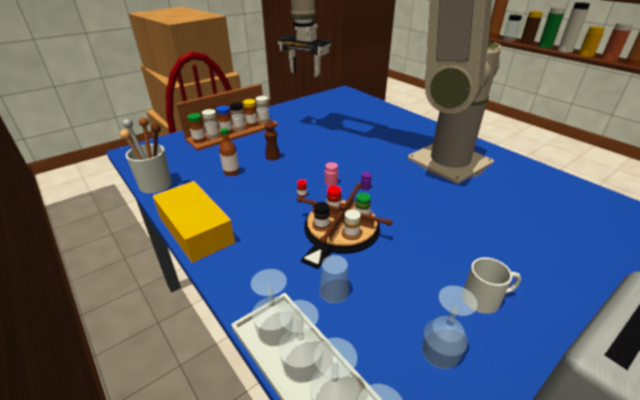

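The top view shows the carousel at about (317,204). The red cap is at (340,208), black (324,179), white (294,193) and green (309,223). The arrow is at (299,156), partly under an arm. A small red decoy is at (392,207), pink at (392,250) and purple at (356,277). The carousel needs to turn about 120° CCW.

```bash
cat > h.py <<'E'
import numpy as np, cv2
from scipy.spatial.transform import Rotation as R
def ray(m,u,v,z):
    M=m["rotation"]; M=R.from_rotvec(M).as_matrix() if np.ndim(M)==1 else np.array(M)
    d=M@np.array([(u-m["cx"])/m["fx"],(v-m["cy"])/m["fy"],1]); e=np.array(m["eye"])
    return (e+d*(z-e[2])/d[2])[:2]
def px(m,p):
    c=R.from_rotvec(m["rotation"]).as_matrix().T@(np.array(p)-m["eye"]); return m["fx"]*c[0]/c[2]+m["cx"],m["fy"]*c[1]/c[2]+m["cy"]
def blobs(mask,mn=15):
    n,_,st,c=cv2.connectedComponentsWithStats(mask.astype(np.uint8))
    return [(st[i,4],c[i].round(1)) for i in range(1,n) if st[i,4]>=mn]
E
python3 - <<'E'
from h import *
from plant import robot
m=robot.camera_model("top"); im=cv2.imread("pics/top0.png"); hsv=cv2.cvtColor(im,cv2.COLOR_BGR2HSV)
H,S,V=[hsv[...,i].astype(int) for i in range(3)]
roi=np.zeros(H.shape,bool); roi[140:290,262:410]=1
for n,k in dict(red=((H<6)|(H>174))&(S>190)&(V>130),green=(H>45)&(H<80)&(S>120),white=(S<70)&(V>150),dark=(V<60)&(S<120),tan=(H>8)&(H<25)&(S<170)&(V>150),pink=((H>160)|(H<8))&(S>50)&(S<170)&(V>150),purple=(H>130)&(H<160)&(S>100)).items():
    for a,c in blobs(k&roi): print(n,a,c,"z.091",ray(m,*c,.091).round(4),"z.008",ray(m,*c,.008).round(4))
k=(((H>5)&(H<28)&(V>120))&roi).astype(np.uint8)
cs=max(cv2.findContours(k,0,1)[0],key=cv2.contourArea); print("tan",cv2.minEnclosingCircle(cs),cv2.fitEllipse(cv2.convexHull(cs)))
for p in ((362,180),(339,245),(273,225),(295,157)): print("arm",ray(m,*p,.06).round(4))
cv2.imwrite("pics/c1.png",cv2.resize(im[140:290,255:410],None,fx=5,fy=4*1.0,interpolation=2))
E
```

```text
red 170 [338.7 207.2] z.091 [ 0.5263 -0.0156] z.008 [ 0.5383 -0.0167]
red 71 [392.2 206.6] z.091 [ 0.5292 -0.1498] z.008 [ 0.5413 -0.1604]
green 178 [308.9 222.3] z.091 [0.4874 0.0587] z.008 [0.4966 0.0628]
white 125 [299.7 154.7] z.091 [0.6612 0.0853] z.008 [0.6826 0.0912]
white 194 [293.6 191.9] z.091 [0.5643 0.0988] z.008 [0.5789 0.1056]
white 174 [393.1 249.6] z.091 [ 0.4217 -0.1509] z.008 [ 0.4263 -0.1615]
dark 42 [324.4 183.8] z.091 [0.5859 0.0211] z.008 [0.602  0.0225]
tan 239 [313.5 180.4] z.091 [0.5944 0.0489] z.008 [0.6111 0.0523]
tan 182 [336.2 181.9] z.091 [ 0.591  -0.0087] z.008 [ 0.6075 -0.0094]
tan 448 [295.  194.9] z.091 [0.5566 0.095 ] z.008 [0.5707 0.1016]
tan 561 [338.9 210.2] z.091 [ 0.5187 -0.0161] z.008 [ 0.5301 -0.0173]
tan 532 [310.1 225.2] z.091 [0.4802 0.0556] z.008 [0.4889 0.0594]
pink 162 [392.3 250.4] z.091 [ 0.4197 -0.1489] z.008 [ 0.4242 -0.1593]
purple 118 [356.2 276.3] z.091 [ 0.3555 -0.0597] z.008 [ 0.3555 -0.0639]
tan ((313.9050598144531, 197.79747009277344), 35.34200668334961) ((310.4144592285156, 190.2884063720703), (39.543418884277344, 71.56498718261719), 62.44826126098633)
arm [ 0.6029 -0.0761]
arm [ 0.4336 -0.0174]
arm [0.483  0.1523]
arm [0.6628 0.0998]
```

View pics/c1.png

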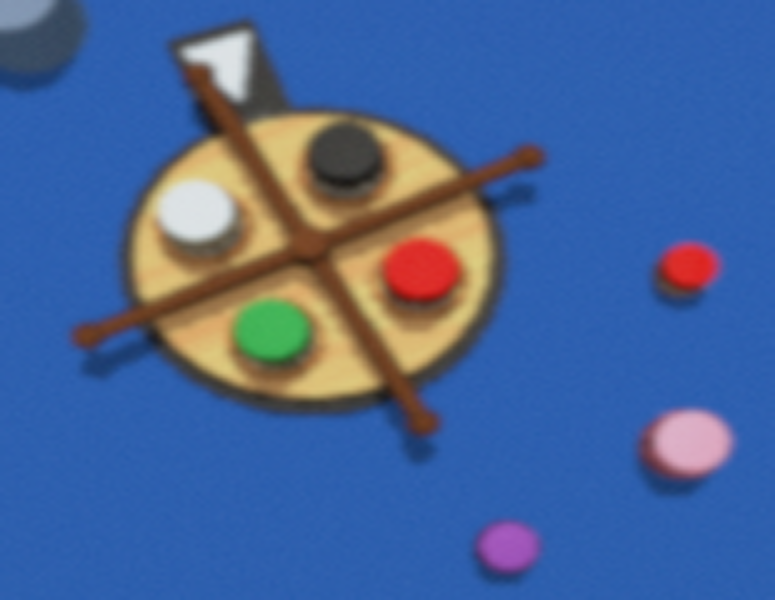

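```bash
cat >> h.py <<'E'
def plan(s,tgt,psi):
    M=R.from_rotvec(s["orientation"]).as_matrix(); d=M.T@(np.array(tgt)-s["tool_pos"]); c=np.arctan2(M[1,0],M[0,0])
    t=(psi-c+np.pi)%(2*np.pi)-np.pi
    print("t",s["t"],"pos",s["tool_pos"].round(4),"psi",np.degrees(c).round(1),"z",M[:,2].round(3),"go mm",(d*1e3).round(1),"turn",round(-t,3))
E
python3 - <<'E'
from h import *
from plant import robot
m=robot.camera_model("top"); A=np.array([.5455,.0405])
T=[ray(m,255+u/5,140+v/4,.008) for u,v in ((243,103),(178,46),(252,28))]
print(np.round(T,4)); base=(T[1]+T[2])/2
for p in (*T,base,(T[0]+T[1]+T[2])/3): d=p-A; print(np.degrees(np.arctan2(d[1],d[0])).round(1),np.hypot(*d).round(4))
d=base-T[0];print("tip->base",np.degrees(np.arctan2(d[1],d[0])))
th=np.radians(-175); plan(robot.read_state(),[*(A+.114*np.array([np.cos(th),np.sin(th)])),.19],np.radians(5))
E
```

```text
[[0.6516 0.0799]
 [0.6914 0.1164]
 [0.7045 0.076 ]]
20.4 0.1132
27.5 0.1645
12.6 0.1629
20.1 0.1623
20.2 0.1459
tip->base 19.363874618362424
t 0.1 pos [ 0.2301 -0.5536  0.221 ] psi 22.6 z [-0.     0.002 -1.   ] go mm [ 410.5 -461.9   31.8] turn 0.307
```

>>> arm_command(
  increments="1 30 -33 0 0; 1 60 -66 0 0; 1 90 -99 0 0; 1 120 -132 0 0; 1 150 -165 0 0",
  grip_force=10,
)

```text
t: 0.6
tool_pos: [0.3055, -0.3423, 0.2214]
orientation: [-3.08, -0.614, 0.0]
force: [0.5, -0.4, 0.3]
opening: 0.058
gripper_force: 0.0
```

>>> arm_command(
  increments="1 30 -33 0 0; 1 60 -66 0 0; 1 90 -99 0 0; 1 120 -132 0 0; 1 150 -165 0 0",
)

```text
t: 1.1
tool_pos: [0.3807, -0.1324, 0.2218]
orientation: [3.081, 0.614, 0.0]
force: [1.3, 0.4, -0.1]
opening: 0.0175
gripper_force: 0.0
```

>>> arm_command(
  increments="1 25 -32 0 0.07; 1 55 -65 0 0.14; 1 80 -98 0 0.21; 1 110 -131 0 0.307; 1 110 -131 0 0.307",
)

```text
t: 1.6
tool_pos: [0.4324, 0.0336, 0.2216]
orientation: [-3.137, -0.137, 0.0]
force: [-1.5, -0.2, -0.1]
opening: 0.0004
gripper_force: 0.0
```

```bash
python3 - <<'E'
from h import *
from plant import robot
A=np.array([.5455,.0405]);th=np.radians(-175); s=robot.read_state();plan(s,[*(A+.114*np.array([np.cos(th),np.sin(th)])),.065],np.radians(5)); print(s["opening"],s["force"])
E
```

```text
t 1.6 pos [0.4324 0.0336 0.2216] psi 5.0 z [-0.     0.002 -1.   ] go mm [ -0.7   3.2 156.5] turn 0.0
0.000356252639246016 [-1.54071023 -0.21555659 -0.13941723]
```

>>> arm_command(
  increments="1 0 0 30 0; 1 0 0 60 0; 1 0 0 85 0; 1 0 0 100 0; 1 0 0 100 0",
)

```text
t: 2.1
tool_pos: [0.4296, 0.0286, 0.1191]
orientation: [-3.138, -0.137, 0.009]
force: [1.1, 0.2, -0.1]
opening: 0.0006
gripper_force: 0.0
```

```bash
python3 - <<'E'
from h import *
from plant import robot
s=robot.read_state(); plan(s,[.4319,.0306,.065],np.radians(5)); print(s["force"])
a=robot.read_camera("top")[140:290,255:410]; b=robot.read_camera("wrist")
a=cv2.resize(a,(400,387)); b=cv2.resize(b,(400,250))
cv2.imwrite("pics/c2.png",np.hstack([a,cv2.copyMakeBorder(b,0,137,0,0,0)]))
E
```

```text
t 2.1 pos [0.4296 0.0286 0.1191] psi 5.0 z [-0.006  0.    -1.   ] go mm [ 2.8 -1.8 54. ] turn -0.0
[ 1.08361829  0.19016486 -0.05043387]
```

View pics/c2.png

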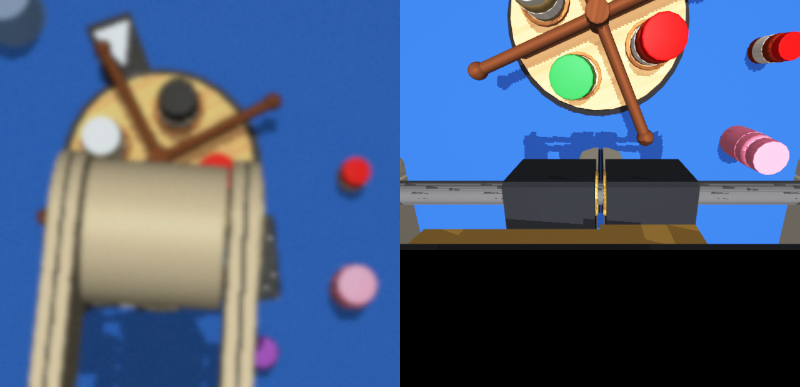

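The wrist view shows the closed fingers at about (600,170). They are clear of the tray, with the arm to push ending at (645,138), to their right. I'll go down and start pushing.

>>> arm_command(
  increments="1 2 0 20 0; 1 2 0 35 0; 1 2 0 48 0; 1 2 0 54 0; 1 2 0 54 0",
)

```text
t: 2.7
tool_pos: [0.4337, 0.0291, 0.0677]
orientation: [-3.139, -0.136, 0.001]
force: [0.5, 0.2, 0.7]
opening: 0.0006
gripper_force: 0.0
```

>>> arm_command(
  increments="1 0.1 5 0 -0.044; 1 0.4 10 0 -0.087; 1 1 15 0 -0.131; 1 1.7 20 0 -0.175; 1 1.7 20 0 -0.175",
)

```text
t: 3.2
tool_pos: [0.4383, 0.0089, 0.0691]
orientation: [3.114, 0.41, 0.003]
force: [0.7, 0.5, -0.1]
opening: 0.0004
gripper_force: 0.0
```

```bash
cat > st.py <<'E'
from h import *
from plant import robot
A=np.array([.5455,.0405]); s=robot.read_state(); d=s["tool_pos"][:2]-A; th=np.degrees(np.arctan2(d[1],d[0]))
print("r",np.hypot(*d),"theta",th); plan(s,[*(A+d/np.hypot(*d)*.114),.065],np.radians(th+180)); print(s["force"],s["wrist_torque"])
m=robot.camera_model("top"); im=robot.read_camera("top")[:, :]; hsv=cv2.cvtColor(im,cv2.COLOR_BGR2HSV)
H,S,V=[hsv[...,i].astype(int) for i in range(3)]; roi=np.zeros(H.shape,bool); roi[150:250,270:375]=1
for n,k in dict(red=((H<6)|(H>174))&(S>190)&(V>130),green=(H>45)&(H<80)&(S>120),white=(S<70)&(V>150)).items():
    for a,c in blobs(k&roi,60):
        z=.091; p=ray(m,*c,z)-A; print(n,a,c,"ang",np.degrees(np.arctan2(p[1],p[0])).round(1),"r",np.hypot(*p).round(4), "z.008",(np.degrees(np.arctan2(*(ray(m,*c,.008)-A)[::-1]))).round(1))
E
python3 st.py
```

```text
r 0.11174563877554317 theta -163.57068753670563
t 3.2 pos [0.4383 0.0089 0.0691] psi 15.0 z [ 0.002 -0.    -1.   ] go mm [-2.3  0.1  4.1] turn -0.025
[ 0.71422738  0.48309226 -0.14354064] [-0.02086077 -0.0155099   0.02392288]
white 115 [299.5 155.2] ang 21.6 r 0.123 z.008 20.7
white 191 [293.5 191.8] ang 72.0 r 0.0615 z.008 62.8
white 471 [293.1 227.1] ang 140.8 r 0.091 z.008 134.0
white 2128 [327.  227.3] ang -158.8 r 0.0752 z.008 -156.9
white 406 [360.2 230.3] ang -124.9 r 0.1342 z.008 -120.9
```

>>> arm_command(
  increments="1 -0.6 5 1 -0.06; 1 -0.8 13 2 -0.13; 1 0.2 22 3 -0.21; 1 2 31 3 -0.3; 1 4.5 40 3 -0.38",
)

```text
t: 3.75
tool_pos: [0.4538, -0.0278, 0.0664]
orientation: [2.98, 0.994, 0.005]
force: [1.2, 3.6, 2.5]
opening: -0.0
gripper_force: 1.7
```

```bash
python3 st.py
```

```text
r 0.11436124254593927 theta -143.30957731159114
t 3.75 pos [ 0.4538 -0.0278  0.0664] psi 36.9 z [ 0.003  0.001 -1.   ] go mm [ 0.4 -0.   1.4] turn 0.004
[1.17688978 3.61755222 2.48604177] [ 0.51515575 -0.36478677  0.0117942 ]
white 123 [299.1 155.3] ang 22.1 r 0.1231 z.008 21.1
white 195 [292.4 197.9] ang 86.8 r 0.061 z.008 76.1
white 557 [314.8 221.4] ang 176.4 r 0.0558 z.008 172.0
white 2059 [348.8 219.1] ang -121.0 r 0.0951 z.008 -114.9
```

>>> arm_command(
  increments="1 0.3 8 0 -0.07; 1 1.1 16 0 -0.14; 1 2.5 24 0 -0.21; 1 4.4 31 0 -0.28; 1 6.9 39 0 -0.35",
)

```text
t: 4.3
tool_pos: [0.4813, -0.0553, 0.0657]
orientation: [2.763, 1.495, -0.0]
force: [-1.4, -0.3, 4.7]
opening: 0.0007
gripper_force: 1.8
```

>>> arm_command(
  increments="1 0.3 8 0 -0.07; 1 1.1 16 0 -0.14; 1 2.5 24 0 -0.21; 1 4.4 31 0 -0.28; 1 6.9 39 0 -0.35",
)

```text
t: 4.8
tool_pos: [0.5174, -0.0707, 0.0653]
orientation: [-2.461, -1.953, 0.001]
force: [-0.1, -1.0, 2.3]
opening: 0.0007
gripper_force: 0.8
```

```bash
python3 st.py
```

```text
r 0.11467974221929982 theta -104.18082296304323
t 4.8 pos [ 0.5174 -0.0707  0.0653] psi 76.9 z [-0. -0. -1.] go mm [0.7 0.  0.3] turn 0.018
[-0.13821901 -0.98297576  2.27451477] [-0.21347238  0.16901918 -0.05115765]
white 123 [299.1 155.3] ang 22.1 r 0.1231 z.008 21.1
white 916 [335.  203.1] ang -100.7 r 0.0475 z.008 -85.4
white 997 [362.  180.3] ang -66.3 r 0.1252 z.008 -60.8
white 199 [296.7 212.8] ang 125.0 r 0.0601 z.008 113.0
```

>>> arm_command(
  increments="1 0.3 8 0 -0.07; 1 1.1 16 0 -0.14; 1 2.5 24 0 -0.21; 1 4.6 31 0 -0.28; 1 7.2 39 0 -0.345",
)

```text
t: 5.35
tool_pos: [0.5567, -0.0723, 0.065]
orientation: [-2.09, -2.345, 0.001]
force: [-1.1, -0.5, 0.4]
opening: 0.0002
gripper_force: 0.5
```

>>> arm_command(
  increments="1 0.3 8 0 -0.07; 1 1.1 16 0 -0.14; 1 2.5 24 0 -0.21; 1 4.6 31 0 -0.28; 1 7.2 39 0 -0.345",
)

```text
t: 5.85
tool_pos: [0.5949, -0.0609, 0.0651]
orientation: [1.657, 2.669, -0.001]
force: [-0.4, -1.7, 0.8]
opening: 0.0002
gripper_force: 0.8
```

```bash
python3 st.py
```

```text
r 0.11278644769051151 theta -64.0454401627069
t 5.85 pos [ 0.5949 -0.0609  0.0651] psi 116.4 z [-0.    -0.001 -1.   ] go mm [-1.2 -0.   0.2] turn 0.007
[-0.37973363 -1.73699239  0.82201537] [-0.36199239 -0.05859586 -0.00257716]
green 170 [339.1 206.1] ang -106.0 r 0.0593 z.008 -94.2
white 121 [299.  155.3] ang 22.2 r 0.1232 z.008 21.2
white 1811 [332.9 215.1] ang -133.3 r 0.0573 z.008 -124.6
white 184 [361.2 152.6] ang -42.6 r 0.1665 z.008 -39.2
white 211 [341.1 246.6] ang -152.0 r 0.1334 z.008 -150.3
```

>>> arm_command(
  increments="1 0 8 0 -0.07; 1 0.6 16 0 -0.14; 1 1.8 23 0 -0.2; 1 3.6 30 0 -0.27; 1 5 36 0 -0.32",
)

```text
t: 6.4
tool_pos: [0.6248, -0.0403, 0.0651]
orientation: [-1.211, -2.899, 0.001]
force: [0.2, -1.2, 0.8]
opening: 0.0005
gripper_force: 0.9
```

>>> arm_command(
  increments="1 0.2 6 0 -0.053; 1 0.6 11 0 -0.1; 1 1.1 16 0 -0.14; 1 1.7 20 0 -0.175; 1 1.7 20 0 -0.175",
)

```text
t: 6.9
tool_pos: [0.638, -0.0246, 0.0651]
orientation: [0.952, 2.994, 0.0]
force: [0.5, -0.1, -0.0]
opening: 0.0004
gripper_force: 0.2
```

```bash
python3 st.py; python3 - <<'E'
from plant import robot
import cv2,numpy as np
a=robot.read_camera("top")[140:290,255:410]
cv2.imwrite("pics/c3.png",cv2.resize(a,(620,600),interpolation=2))
E
```

```text
r 0.11311962639721132 theta -35.15574709352501
t 6.9 pos [ 0.638  -0.0246  0.0651] psi 144.7 z [ 0.  0. -1.] go mm [-0.9  0.   0.1] turn -0.002
[ 0.50666587 -0.10052659 -0.00090748] [ 0.02745906 -0.1406229   0.01286163]
green 139 [339.2 193.1] ang -73.6 r 0.0595 z.008 -61.8
white 2150 [332.3 196.4] ang -78.4 r 0.0405 z.008 -61.0
white 1621 [329.4 235.7] ang -159.8 r 0.097 z.008 -158.6
```

View pics/c3.png

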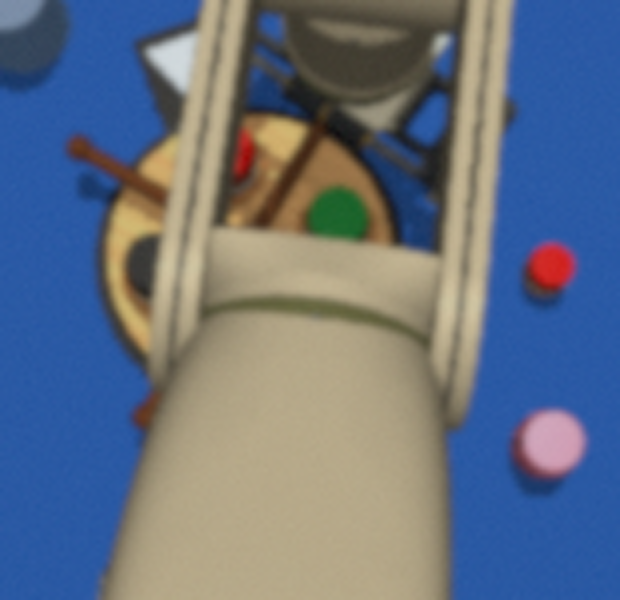

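>>> arm_command(
  increments="1 -0.5 3 0 -0.02; 1 -0.3 6 0 -0.05; 1 -0.1 8 0 -0.07; 1 0 9.5 0 -0.084; 1 0 9.5 0 -0.084",
)

```text
t: 7.5
tool_pos: [0.6435, -0.0172, 0.0649]
orientation: [0.823, 3.032, 0.0]
force: [-0.5, -0.2, -0.1]
opening: 0.0007
gripper_force: 0.1
```

```bash
python3 st.py
```

```text
r 0.11373678109892471 theta -30.47281042248599
t 7.5 pos [ 0.6435 -0.0172  0.0649] psi 149.6 z [ 0.  0. -1.] go mm [-0.3 -0.  -0.1] turn 0.002
[-0.50340784 -0.23078695 -0.14238208] [-0.00038875 -0.07722443 -0.03605872]
green 125 [338.6 190.7] ang -67.5 r 0.06 z.008 -56.2
white 2218 [333.1 193.9] ang -70.7 r 0.0442 z.008 -55.3
white 1827 [326.4 234.3] ang -163.5 r 0.0914 z.008 -162.8
```

>>> arm_command(
  increments="1 0 -5 0 0; 1 0 -15 0 0; 1 0 -15 -20 0; 1 0 -15 -60 0; 1 0 -15 -100 0",
)

```text
t: 8.05
tool_pos: [0.6345, -0.0312, 0.1649]
orientation: [-0.825, -3.029, 0.001]
force: [0.7, 0.3, 0.2]
opening: 0.0006
gripper_force: 0.0
```

>>> arm_command(
  increments="1 0 -45 -20 0; 1 0 -90 -20 0; 1 0 -130 -20 0; 1 -20 -170 -20 0; 1 -30 -200 -20 0",
)

```text
t: 8.55
tool_pos: [0.5592, -0.2211, 0.1853]
orientation: [0.826, 3.03, -0.001]
force: [0.4, 1.5, -0.1]
opening: 0.0006
gripper_force: 0.0
```

```bash
python3 st.py; python3 - <<'E'
from plant import robot
import cv2,numpy as np
a=robot.read_camera("top")
cv2.imwrite("pics/c4.png",a)
E
```

```text
r 0.2619355857279287 theta -87.00773961598634
t 8.55 pos [ 0.5592 -0.2211  0.1853] psi 149.5 z [ 0.001 -0.001 -1.   ] go mm [ 81.8 123.4 120.1] turn 0.986
[ 0.41817167  1.51199756 -0.13102999] [-0.01080786 -0.10532319  0.00648611]
red 159 [308.4 178.1] ang 21.4 r 0.0588 z.008 19.7
green 177 [338.4 192.4] ang -71.4 r 0.0581 z.008 -59.4
white 121 [299.  155.3] ang 22.2 r 0.1232 z.008 21.2
white 199 [324.  221.4] ang -160.6 r 0.0588 z.008 -158.5
```

View pics/c4.png

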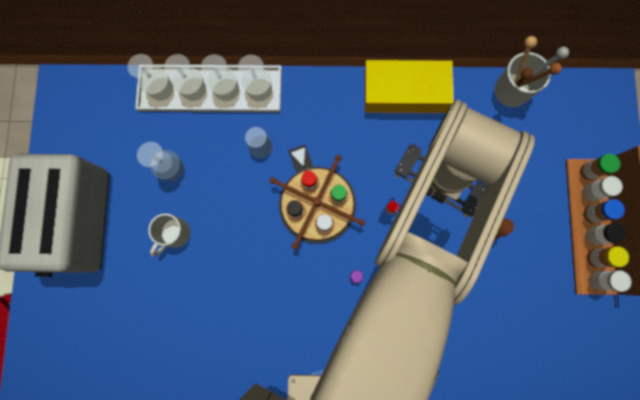

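The hand is clear and the red cap is now at (309,179), in line with the arrow at (299,155). I'll measure the residual more precisely.

```bash
python3 - <<'E'
from h import *
from plant import robot
m=robot.camera_model("top"); im=cv2.resize(np.mean([robot.read_camera("top") for _ in range(4)],0).astype(np.uint8)[140:260,255:390],None,fx=8,fy=8,interpolation=2)
hsv=cv2.cvtColor(im,cv2.COLOR_BGR2HSV); H,S,V=[hsv[...,i].astype(int) for i in range(3)]
u=lambda c:((c[0]+.5)/8-.5+255,(c[1]+.5)/8-.5+140)
P={}
for n,k in dict(red=((H<6)|(H>174))&(S>190)&(V>130),green=(H>45)&(H<80)&(S>120),white=(S<70)&(V>150)).items():
    for a,c in blobs(k,2000):
        P[n+("" if n!="white" or c[1]>400 else "_arrow")]=c; print(n,a,c)
q={n:ray(m,*u(c),.008 if "arrow" in n else .091) for n,c in P.items()}
k=((S<90)&(V>130)).astype(np.uint8); k[300:]=0
ct=max(cv2.findContours(k,0,1)[0],key=cv2.contourArea); _,T=cv2.minEnclosingTriangle(ct); T=T[:,0]
W=np.array([ray(m,*u(t),.008) for t in T]); print("tri",W.round(4))
deg=lambda d:np.degrees(np.arctan2(d[1],d[0])).round(2)
A=(q["red"]+q["white"])/2; print("axis from caps",A.round(4),"red-white",deg(q["red"]-q["white"]),"green",deg(q["green"]-A)+90)
for B in (A,np.array([.5455,.0405])): print("arrow cen",deg(q["white_arrow"]-B),"tri cen",deg(W.mean(0)-B),"red",deg(q["red"]-B))
i=np.argmin(np.linalg.norm(W-A,axis=1)); print("tip->base", deg(W[[j for j in range(3) if j!=i]].mean(0)-W[i]))
# axis independent: mean of arm-end balls from dark-brown hull
E
```

```text
red 10126 [431.9 308.1]
green 11314 [670.4 422.6]
white 3103 [31.3 21.9]
white 8023 [357.5 123.4]
white 12551 [555.4 654.6]
white 4707 [1050.4  846.5]
tri [[0.7061 0.0773]
 [0.6896 0.1192]
 [0.6487 0.0803]]
axis from caps [ 0.5161 -0.0358] red-white 49.14 green 113.96000000000001
arrow cen 37.74 tri cen 37.75 red 49.14
arrow cen 20.88 tri cen 20.85 red 21.03
tip->base 20.01
```

```bash
python3 -c "
from plant import robot
s=robot.read_state(); print(s['t'],s['force']); print(robot.close_job())"
```

```text
8.85 [ 0.19355782  0.31832321 -0.6439792 ]
the job is handed in; nothing more can be done
None
```

The carousel is turned about 129° counter-clockwise; in the last picture the red-capped jar stands at the white arrow, within about 1–2° (1–2 mm), the hand is clear, and I have handed the job in.

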